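# Work the long tube rack past the post into its bay

## Task

Without picking it up, push the long blue tube rack with your fingertips along the bench - first one end, then the other - so that it angles past the short red-topped post and swings into the three-sided aluminium bay. Finish with the whole rack inside the bay and flush along the bay's back fence. Push gently, keep the rack flat on the bench, and leave the other things on the bench where they are.

Things in the scene. Friction and masses are not known exactly. Their poses are not given: they have to be found in the camera images.
- rack: Loose single-row tube rack, 0.2 to 0.35 kg: blue block, white ends, coloured tube caps along the top. 28 mm wide (its x), 220 long (its y), 24 high, 34 over the caps (a 12.5 mm wide row). Origin: centre of its underside. At the start its x points roughly away from the robot, its y to the robot's left. Slides on the bench; pushed near one end it turns about a point beyond its middle.
- rack_left (a point): Middle of the rack's end face at its +y end (to the robot's left at the start), 12 mm above the bench.
- rack_right (a point): Middle of the rack's end face at its -y end (to the robot's right at the start), 12 mm above the bench.
- bay: Fixed three-sided aluminium fence, 30 mm high, 8 mm thick, around a flat yellow floor patch at bench level (no step). Origin: centre of the inside, bench level. Inside 56 mm along x, 270 mm along y: back fence's inner face at x=+28 mm, end fences' at y=+135 and -135 mm (running x=-28 to +28); the side at x=-28, facing the robot, is open. The rack flush at the back has its middle at x=+14 mm.
- post: Fixed upright steel post with a red sleeve on its top half, 18 mm in diameter, 50 high, 13 to 26 mm clear of the bay's open side, in front of its left half. It stops the rack going in broadside: the rack's left end has to pass to the right of the post, then on to the left behind it. Origin: centre of its foot.
- vial: Small amber capped vial, 26 mm in diameter, 50 mm high, left of the post. Origin: centre of its underside. Bystander, not part of the job: leave it standing where it is.
- funnel: Orange plastic funnel standing mouth down, 48 mm in diameter, 50 mm high, right of the bay. Origin: centre of its underside. Bystander, not part of the job: leave it standing where it is.
- spatula: Narrow steel lab spatula, 185 mm long, 14 mm wide, lying on the bench to the left, along its x. Origin: on its underside. Bystander, not part of the job: leave it standing where it is.
- reagent: Amber bottle with black cap, 64 mm in diameter, 100 mm high, behind the bay. Origin: centre of its underside. Bystander, not part of the job: leave it standing where it is.
- jar: White jar, 72 mm in diameter, 70 mm high, behind the bay. Origin: centre of its underside. Bystander, not part of the job: leave it standing where it is.
- beaker: Small glass beaker, 60 mm in diameter, 55 mm high, to the right. Origin: centre of its underside. Bystander, not part of the job: leave it standing where it is.
Not all that is in view belongs to the job. Of the things like the rack, leave any that is black; of the rest the smaller one is meant.

How it is judged:
By the outcome, as a careful person would: the job done as asked, in the order asked, and still so for the second after the job is handed in, with the robot touching nothing.
It also fails if it takes over 72 s, if anything falls off the work surface, if the arm or the gripper's body presses on something with over 40 N, if the wrist force passes 120 N, or if a joint passes its speed limit or range.

## Robot

A 7-joint arm with a two-finger parallel gripper is mounted at the origin on the work surface. World frame = base frame: x ahead of the robot, y to its left, z up, the work surface at z = 0. Lengths are in m, angles in rad, forces in N, time in s.
With the tool pointing down it reaches from about 0.35 to 0.9 m from the base axis. Payload 8.1 kg.
Tool frame: the origin (TCP) lies at the very end of the fingers, on their centre line; the grasp point (between the pads) lies 19 mm behind it; z points along the fingers, x is the direction in which the jaws open and shut, and the axes are right-handed (so a half turn about z gives the same grasp; the last joint's range is limited). The gripper opens to 92 mm and grips with 3 to 60 N. Pads are 19 mm wide; open, the fingers measure 130 mm over their backs; the gripper's body (75 mm by 190 mm) begins 47 mm behind the grasp point.
Start: joints at [-1.231, 0.434, 0.025, 1.573, -0.012, 1.134, -0.075], TCP at [0.268, 0.565, 0.227] pointing down, gripper open.
Joint ranges: [-2.62, 2.62], [-0.44, 2.09], [-1.27, 1.32], [0.08, 2.57], [-1.32, 4.46], [0.12, 2], [-2.74, 2.74]. Speed limits (rad/s): [2.22, 2.22, 3.01, 3.01, 3.14, 3.14, 3.14].

## Interface

Orientations are given as a rotation vector (axis times angle).
In Python, from cell import status, viewer, arm gives the robot as it stands.
- The arm moves only by the tool jog_arm, never from a script. Its argument "commands" is text: rows parted by semicolons, each of 7 numbers parted by spaces: the closure, from -1 (fully open) to 1 (shut), then the shift along the world's x, y, z normalised to -1 to 1, where 1 is 0.3 m, then the turn, a rotation vector about the world's x, y, z normalised to -1 to 1, where 1 is 2 pi rad. In form: jaw dx dy dz wx wy wz; .... A call has exactly 5 rows; each row shifts and turns the commanded pose from where the row before left it; what a row does not reach is not made up. A row lasts 1/10 s, in which the tool goes at most 50 mm and 8.59 degrees, less where a joint would pass 70% of its speed; a pose out of reach is approached as far as the arm can. A call with a number of a shift or a turn outside -1 to 1 is refused whole. A call with a gripper value outside its range is refused whole. The fingers move at their own pace and stop on an object; "force" is the grip in N (left out, the last holds). Time passes only in rows, so rows that do not move let the fingers close, or fill a call up. It gives the time, the measured TCP pose, the force and the opening at its end, in the units of the state.
- status.observe(): the state, without advancing time (a new reading comes with each control period).
- viewer.get_image(name): name is "scene" or "side" or "wrist"; returns a dict with "pixels" (400x640x3 uint8, red, green, blue), "z_map" (400x640 float32, m along the optical axis (not along the pixel's ray), 0 where there is no reading), "camera_matrix" (3x3 intrinsics, pixels), "R" (3x3) and "t" (3): a world point X has camera coordinates R X + t. Camera axes: x right, y down, z forward; pixel columns grow to the right and rows downward; lengths in m; the calibration is good to about 2 mm. A picture is of the moment at which its call begins.
- arm.sign_off(): hands the job in, once; it reports no verdict.
The state is a dict: "clock": time; "joints": joint angles; "dq": joint speeds; "joint_efforts": joint torques, N m; "position": TCP position; "ee_rot": TCP orientation; "force": force on the tool from outside, world axes, zero at the start; "ft_torque": the same for the moment, N m; "width": opening from 0.0 (shut) to 1.0 (fully open).
Only numpy, scipy, OpenCV 4.12 (cv2) and the standard library are available. Lean on these libraries where they do the work, as an engineer would, in place of code of your own. Each camera call takes 0.05 s, during which the arm holds its last target. There are 200 camera calls.

## Working session

There is one attempt and no reset: what is moved stays moved. The work goes in short steps, Python scripts to look and compute and a tool call to move; the robot and the scene stay as the last step left them, time stands still between calls to the robot, and variables do not carry over. Pictures are saved under pics/ and viewed, about 8 in all and at most 12, crops included, and the job is handed in when it is done.

Besides the shell and the picture viewer there is one more tool, called as name(argument=value, ...), one argument or row to a line, values as JSON. jog_arm: Moves the arm, as the interface text tells. Scaled input: -1 to 1 covers 0.3 m each way for a shift and 2 pi rad each way for a turn. Its arguments: {"type":"object","properties":{"commands":{"type":"string"},"force":{"type":"number"}},"required":["commands"]}

```bash
mkdir -p pics; ls
cat > h.py <<'E'
import numpy as np, cv2
from cell import status, viewer, arm
def pts(im):
    z=im["z_map"]; K=im["camera_matrix"]; v,u=np.indices(z.shape)
    c=np.stack([(u-K[0,2])/K[0,0]*z,(v-K[1,2])/K[1,1]*z,z],-1)
    return (c-im["t"])@im["R"]
def save(im,n): cv2.imwrite("pics/"+n,cv2.cvtColor(im["pixels"],cv2.COLOR_RGB2BGR))
E
python3 - <<'E'
from h import *
a=viewer.get_image("scene");b=viewer.get_image("side")
np.savez("a.npz",P=pts(a),px=a["pixels"]);np.savez("b.npz",P=pts(b),px=b["pixels"])
save(a,"a.png");save(b,"b.png");print(status.observe())
for i in(a,b):print(-i["R"].T@i["t"])
E
```

```text
pics
{'clock': 0.1, 'joints': array([-1.23059861,  0.43516317,  0.0249539 ,  1.57401012, -0.01158494,
        1.13397728, -0.07509183]), 'dq': array([-0.00083494, -0.00302801,  0.00092629, -0.00282137, -0.00029873,
        0.00084773,  0.00234402]), 'joint_efforts': array([ 3.71523318e-03, -6.69128537e+01,  9.88498628e-01, -3.15142465e+01,
       -6.05093362e-02,  3.75550962e-02,  1.41604275e-05]), 'position': array([0.26764016, 0.56429186, 0.22601554]), 'ee_rot': array([ 2.65433436e+00,  1.67889020e+00, -1.75431698e-03]), 'force': array([-0.35752007, -0.13565351,  0.28055115]), 'ft_torque': array([ 0.0221055 , -0.01321332, -0.01089494]), 'width': 1.002597963430032}
[1.24011731 0.15506668 0.53048968]
[-0.00101657  0.88265875  0.61391171]
```

View pics/a.png

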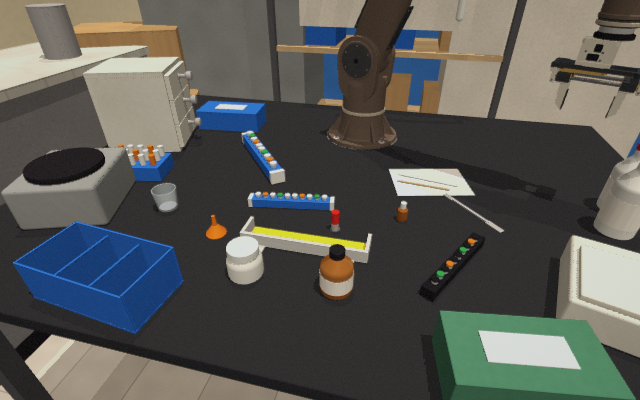

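View pics/b.png

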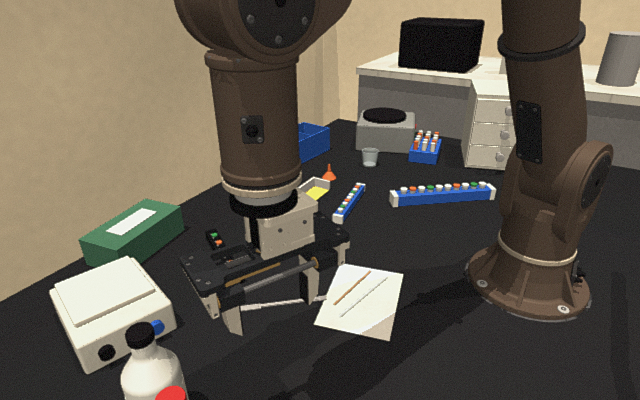

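The scene view shows a blue rack at (291,201), a bigger blue rack at (262,156) and a black one at (455,265). The bay is at (308,240), the post at (335,220), the vial at (402,212) and the funnel at (215,228). I choose the rack at (291,201): it isn't black and it's the smaller blue one. The crop and measurements should confirm that.

```bash
cat >> h.py <<'E'
def rackpose(im,c0,rad=0.16):
    """rack pose from points between z=6..28mm near c0 (blue/white), via min area rect of all top pts"""
    P=pts(im); px=im["pixels"].astype(int)
    hsv=cv2.cvtColor(im["pixels"],cv2.COLOR_RGB2HSV)
    d=np.hypot(P[...,0]-c0[0],P[...,1]-c0[1])
    m=(im["z_map"]>0)&(d<rad)&(P[...,2]>0.004)&(P[...,2]<0.045)
    blue=m&(hsv[...,0]>100)&(hsv[...,0]<125)&(hsv[...,1]>130)&(hsv[...,2]>60)
    return P,m,blue,hsv
E
python3 - <<'E'
from h import *
a=np.load("a.npz");P=a["P"];px=a["px"]
hsv=cv2.cvtColor(px,cv2.COLOR_RGB2HSV)
def box(n,u0,u1,v0,v1,zl,zh):
    Q=P[v0:v1,u0:u1].reshape(-1,3);Q=Q[(Q[:,2]>zl)&(Q[:,2]<zh)]
    (c,s,an)=cv2.minAreaRect(Q[:,:2].astype(np.float32)*1000)
    print(n,len(Q),np.round(c),np.round(s),round(an,1),"zmax",Q[:,2].max().round(4), 'min/max',Q[:,:2].min(0).round(3),Q[:,:2].max(0).round(3))
    return Q
box("rack top",244,340,188,214,.019,.028)
box("rack all",244,326,188,214,.006,.04)
box("big",236,288,128,184,.015,.04)
box("post",328,342,208,228,.03,.06)
box("bay top",236,376,218,260,.025,.034)
Q=box("bay top right end",355,376,230,262,.025,.034)
box("bay top left end",236,258,218,245,.025,.034)
box("vial",394,410,200,224,.01,.06)
box("funnel",203,228,212,240,.004,.06)
box("jar",225,266,237,283,.06,.08)
box("reag",318,356,245,300,.05,.12)
# yellow
m=(hsv[...,0]>22)&(hsv[...,0]<35)&(hsv[...,1]>150)&(hsv[...,2]>100)
m[:,:230]=0;m[:,380:]=0;m[:215]=0;m[270:]=0
Q=P[m];Q=Q[abs(Q[:,2])<.01];print(len(Q),cv2.minAreaRect(Q[:,:2].astype(np.float32)*1000))
c=px[120:280,220:420];cv2.imwrite("pics/c.png",cv2.cvtColor(cv2.resize(c,None,fx=4,fy=4,interpolation=2)[:600],cv2.COLOR_RGB2BGR))
E
```

```text
rack top 513 [ 505. -109.] [ 31. 220.] 8.9 zmax 0.028 min/max [ 0.474 -0.219] [0.537 0.002]
rack all 975 [ 507. -119.] [ 31. 200.] 8.6 zmax 0.0361 min/max [ 0.482 -0.219] [ 0.537 -0.018]
big 529 [ 251. -300.] [391.  70.] 34.1 zmax 0.04 min/max [ 0.07  -0.397] [ 0.414 -0.165]
post 86 [576.  22.] [19. 17.] 8.8 zmax 0.0521 min/max [0.566 0.013] [0.585 0.03 ]
bay top 612 [659. -27.] [145. 290.] 11.2 zmax 0.0338 min/max [ 0.575 -0.174] [0.745 0.112]
bay top right end 121 [641.  98.] [64. 27.] 0.3 zmax 0.0316 min/max [0.609 0.085] [0.673 0.112]
bay top left end 132 [ 652. -163.] [70. 36.] 31.3 zmax 0.032 min/max [ 0.613 -0.174] [ 0.675 -0.131]
vial 152 [501. 172.] [20. 25.] 0.3 zmax 0.0512 min/max [0.491 0.16 ] [0.511 0.185]
funnel 248 [ 662. -239.] [32. 44.] 31.8 zmax 0.0503 min/max [ 0.638 -0.263] [ 0.678 -0.22 ]
jar 645 [ 759. -123.] [60. 62.] 12.5 zmax 0.0729 min/max [ 0.727 -0.154] [ 0.789 -0.092]
reag 918 [763.  65.] [50. 62.] 9.0 zmax 0.1015 min/max [0.735 0.033] [0.788 0.095]
701 ((618.3466186523438, -32.720062255859375), (266.3778076171875, 26.827526092529297), 89.95857238769531)
```

View pics/c.png

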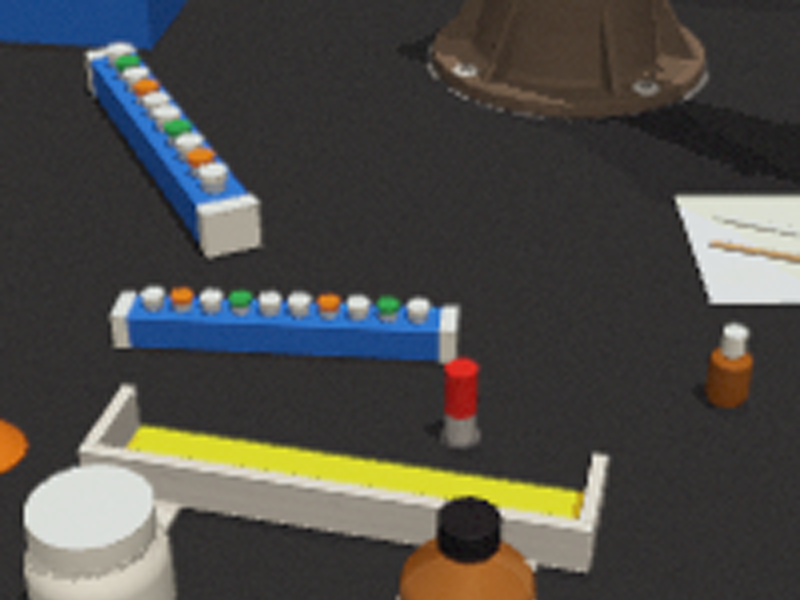

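The crop confirms the choice. The rack at (505,-109) mm measures 31 x 220 mm with yaw +8.9°; the other blue rack is larger and the third is black. The bay centre is about (0.638,-0.031) with yaw near 0, and the post is at (0.576,0.022). I'll move the closed fingers to just in front of the rack's left end.

jog_arm(
  commands="1 0.036 -0.132 -0.028 0 0 0.0047;1 0.036 -0.132 -0.028 0 0 0.0047;1 0.036 -0.132 -0.028 0 0 0.0047;1 0.036 -0.132 -0.028 0 0 0.0047;1 0.036 -0.132 -0.028 0 0 0.0047",
  force=20,
)

```text
clock: 0.6
position: [0.3219, 0.3649, 0.1842]
ee_rot: [2.523, 1.872, -0.001]
force: [1.4, 0.1, 0.4]
width: 0.613
```

jog_arm(
  commands="1 0.036 -0.132 -0.028 0 0 0.0047;1 0.036 -0.132 -0.028 0 0 0.0047;1 0.036 -0.132 -0.028 0 0 0.0047;1 0.036 -0.132 -0.028 0 0 0.0047;1 0.036 -0.132 -0.028 0 0 0.0047",
)

```text
clock: 1.1
position: [0.3758, 0.1671, 0.1424]
ee_rot: [-2.378, -2.053, -0.0]
force: [1.9, 0.2, 0.8]
width: 0.18
```

jog_arm(
  commands="1 0.036 -0.132 -0.028 0 0 0.0047;1 0.036 -0.132 -0.028 0 0 0.0047;1 0.036 -0.132 -0.028 0 0 0.0047;1 0.036 -0.132 -0.028 0 0 0.0047;1 0.036 -0.132 -0.028 0 0 0.0047",
)

```text
clock: 1.6
position: [0.4299, -0.0309, 0.1004]
ee_rot: [-2.22, -2.223, -0.0]
force: [0.6, 0.6, -0.4]
width: 0.005
```

jog_arm(
  commands="1 0 0 -0.0587 0 0 0;1 0 0 -0.0587 0 0 0;1 0 0 -0.0587 0 0 0;1 0 0 -0.0587 0 0 0;1 0 0 -0.0587 0 0 0",
)

```text
clock: 2.1
position: [0.4297, -0.0293, 0.0119]
ee_rot: [-2.221, -2.221, 0.0]
force: [-0.4, -1.0, 0.3]
width: 0.003
```

jog_arm(
  commands="1 0.03 0 0 0 0 0;1 0.03 0 0 0 0 0;1 0.025 0 0 0 0 0;1 0.02 0 0 0 0 0;1 0.02 0 0 0 0 0",
)

```text
clock: 2.6
position: [0.468, -0.0291, 0.0132]
ee_rot: [2.221, 2.222, 0.001]
force: [-1.4, 1.1, 0.8]
width: 0.002
```

jog_arm(
  commands="1 0.02 0 0 0 0 -0.008;1 0.02 0 0 0 0 -0.008;1 0.02 0 0 0 0 -0.008;1 0.02 0 0 0 0 -0.008;1 0.02 0 0 0 0 -0.008",
)

```text
clock: 3.1
position: [0.4976, -0.029, 0.013]
ee_rot: [-2.484, -1.923, -0.0]
force: [-0.4, -0.3, 1.0]
width: 0.005
```

```bash
cat >> h.py <<'E'
from scipy.optimize import least_squares
W,L=.028,.22
def fit(p0,n=None,dbg=False):
    """fit rack rectangle (x,y,yaw deg) to points of its sides/top, both scene cameras"""
    S=[]
    for k in("scene","side"):
        im=viewer.get_image(k)
        if n and k=="scene": save(im,n)
        P=pts(im); c,s=np.cos(np.radians(p0[2])),np.sin(np.radians(p0[2]))
        d=P[...,:2]-np.array(p0[:2]); lx=d@[c,s]; ly=d@[-s,c]
        h=cv2.cvtColor(im["pixels"],cv2.COLOR_RGB2HSV)
        blue=(h[...,0]>100)&(h[...,0]<125)&(h[...,1]>120)&(h[...,2]>50)
        white=(h[...,1]<70)&(h[...,2]>110)&(abs(ly)>.07)
        m=(im["z_map"]>0)&(abs(lx)<.045)&(abs(ly)<.145)&(P[...,2]>.005)&(P[...,2]<.027)&(blue|white)
        S.append(P[m][:,:2]); 
        if dbg: print(k,blue[m].sum(),white[m].sum())
    Q=np.vstack(S[:1]) if len(S[0])>250 else np.vstack(S)
    def r(p):
        c,s=np.cos(np.radians(p[2])),np.sin(np.radians(p[2])); d=Q-p[:2]
        q=np.abs(np.c_[d@[c,s],d@[-s,c]])-[W/2,L/2]
        o=np.maximum(q,0); ins=np.minimum(q.max(1),0)
        return np.r_[np.hypot(o[:,0],o[:,1]),ins*.15]*1000
    b=least_squares(r,p0,loss="soft_l1",x_scale=[.01,.01,5],diff_step=1e-4)
    p=b.x; c,s=np.cos(np.radians(p[2])),np.sin(np.radians(p[2]))
    print("rack",p.round(4),"L",(p[:2]+.11*np.array([-s,c])).round(4),"R",(p[:2]-.11*np.array([-s,c])).round(4),len(Q),round(b.cost/len(Q),2))
    # gap to post & margin
    d=np.array([.576,.022])-p[:2]; print("post in rack frame",(d@[c,s]).round(4),(d@[-s,c]).round(4))
    o=status.observe(); print(o["clock"],o["position"].round(4),o["force"].round(1))
    return p
E
python3 - <<'E'
from h import *
fit([.515,-.105,-10],"d.png",True)
E
```

```text
scene 671 154
side 178 120
rack [ 0.5202 -0.1105 -5.6256] L [ 0.5309 -0.001 ] R [ 0.5094 -0.2199] 825 1.54
post in rack frame 0.0426 0.1373
3.2 [ 0.4983 -0.0291  0.013 ] [ 0.7  0.3 -0.3]
```

View pics/d.png

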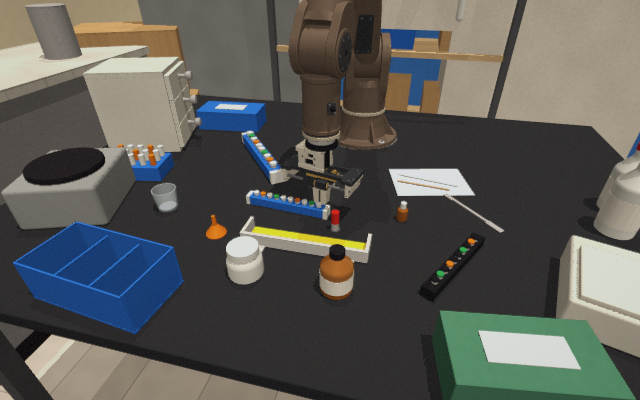

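The fit matches the picture: rack yaw is -5.6°, with the left end at px (326,212) and clear of the post at (335,222). I'll keep swinging the left end forward.

jog_arm(
  commands="1 0.02 -0.002 0 0 0 -0.005;1 0.02 -0.002 0 0 0 -0.005;1 0.02 -0.002 0 0 0 -0.005;1 0.02 -0.003 0 0 0 -0.005;1 0.02 -0.003 0 0 0 -0.005",
)

```text
clock: 3.7
position: [0.5278, -0.0329, 0.0127]
ee_rot: [-2.628, -1.722, -0.0]
force: [-1.1, 0.5, 1.3]
width: 0.005
```

jog_arm(
  commands="1 0.02 -0.005 0 0 0 -0.005;1 0.02 -0.006 0 0 0 -0.005;1 0.02 -0.007 0 0 0 -0.005;1 0.015 -0.007 0 0 0 -0.005;1 0 0 0 0 0 0",
)

```text
clock: 4.2
position: [0.5508, -0.0409, 0.0127]
ee_rot: [2.73, 1.554, 0.001]
force: [0.6, -0.4, -0.7]
width: 0.004
```

Run:
```python
from h import *
fit([.54,-.11,-27],"e.png",True)
```

```text
scene 531 179
side 309 120
rack [  0.5412  -0.1196 -27.4399] L [ 0.5919 -0.022 ] R [ 0.4905 -0.2173] 710 1.82
post in rack frame -0.0344 0.1418
4.3 [ 0.5499 -0.0407  0.0127] [ 0.4  0.4 -0.6]
```

The rack is at yaw -27.4° with 11 mm of side clearance to the post. Sliding it about 0.11 m along its own axis puts the left end behind the post. I'll retract, then go around to the right end.

jog_arm(
  commands="1 -0.05 0.02 0 0 0 0;1 -0.06 0.03 0.02 0 0 0;1 -0.02 0 0.1 0 0 0;1 0 0 0.13 0 0 0.005;1 -0.05 -0.1 0.05 0 0 0.004",
)

```text
clock: 4.8
position: [0.4988, -0.0521, 0.1055]
ee_rot: [2.676, 1.643, 0.008]
force: [0.7, -0.5, 0.2]
width: 0.006
```

Run:
```python
from h import *
p=fit([.541,-.12,-27],None)
a=np.load("a.npz");P=a["P"];h=cv2.cvtColor(a["px"],cv2.COLOR_RGB2HSV)
m=(h[...,0]>100)&(h[...,0]<125)&(h[...,1]>120)|((h[...,1]<70)&(h[...,2]>110))
m&=(P[...,2]>.008)&(P[...,2]<.06); k=np.zeros_like(m);k[130:182,238:288]=1
Q=P[m&k]; print(cv2.boxPoints(cv2.minAreaRect(Q[:,:2].astype(np.float32)*1000)).round(), Q[:,2].max())
```

```text
rack [  0.5388  -0.1243 -27.6372] L [ 0.5899 -0.0269] R [ 0.4878 -0.2218] 685 0.65
post in rack frame -0.0349 0.1468
4.9 [ 0.4954 -0.059   0.1051] [-0.1 -0.6 -0.2]
[[  74. -379.]
 [ 112. -436.]
 [ 432. -218.]
 [ 393. -162.]] 0.051214331997127445
```

jog_arm(
  commands="1 -0.0187 -0.134 0 0 0 0;1 -0.0187 -0.134 0 0 0 0;1 -0.0187 -0.134 0 0 0 0;1 -0.0187 -0.134 0 0 0 0;1 -0.0187 -0.134 0 0 0 0",
)

```text
clock: 5.4
position: [0.4671, -0.2577, 0.1024]
ee_rot: [-2.683, -1.633, 0.0]
force: [0.7, -0.7, 0.3]
width: 0.009
```

jog_arm(
  commands="1 0 0 -0.062 0 0 0;1 0 0 -0.062 0 0 0;1 0 0 -0.062 0 0 0;1 0 0 -0.062 0 0 0;1 0 0 -0.062 0 0 0",
)

```text
clock: 5.9
position: [0.4674, -0.2562, 0.0086]
ee_rot: [-2.684, -1.633, 0.0]
force: [1.1, 0.0, 0.1]
width: 0.006
```

jog_arm(
  commands="1 0.0124 0.0236 0 0 0 0;1 0.0124 0.0236 0 0 0 0;1 0.0124 0.0236 0 0 0 0;1 0.0124 0.0236 0 0 0 0;1 0.0124 0.0236 0 0 0 0",
)

```text
clock: 6.4
position: [0.4871, -0.2204, 0.0104]
ee_rot: [2.682, 1.633, 0.001]
force: [-1.9, -0.9, 0.9]
width: 0.004
```

jog_arm(
  commands="1 0.0124 0.0236 0 0 0 0;1 0.0124 0.0236 0 0 0 0;1 0.0124 0.0236 0 0 0 0;1 0.0124 0.0236 0 0 0 0;1 0 0 0 0 0 0",
)

```text
clock: 6.9
position: [0.502, -0.1909, 0.0096]
ee_rot: [-2.681, -1.635, -0.001]
force: [-0.4, -0.1, 0.2]
width: 0.004
```

Run:
```python
from h import *
fit([.559,-.085,-27.6],"f.png")
```

```text
rack [  0.5619  -0.0784 -27.1289] L [0.612  0.0195] R [ 0.5117 -0.1763] 808 1.01
post in rack frame -0.0332 0.0958
7.0 [ 0.5014 -0.1918  0.0095] [ 0.1  0.3 -0.3]
```

View pics/f.png

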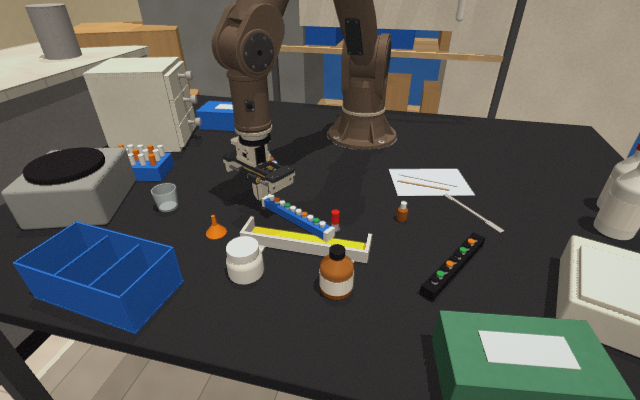

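The rack's left end at px (330,233) has passed to the right of the post at (335,219) and is going in behind it. I'll continue along the axis.

jog_arm(
  commands="1 0.0124 0.0236 0 0 0 0;1 0.0124 0.0236 0 0 0 0;1 0.0124 0.0236 0 0 0 0;1 0.0124 0.0236 0 0 0 0;1 0 0 0 0 0 0",
)

```text
clock: 7.5
position: [0.517, -0.1625, 0.0096]
ee_rot: [-2.681, -1.636, -0.001]
force: [-0.0, -0.1, -0.6]
width: 0.004
```

jog_arm(
  commands="1 0.0124 0.0236 0 0 0 0;1 0.0124 0.0236 0 0 0 0;1 0.0124 0.0236 0 0 0 0;1 0 0 0 0 0 0;1 0 0 0 0 0 0",
)

```text
clock: 8.0
position: [0.5276, -0.1426, 0.0097]
ee_rot: [-2.683, -1.634, -0.001]
force: [-0.0, 1.4, -0.4]
width: 0.004
```

Run:
```python
from h import *
fit([.588,-.029,-27.2],"g.png",True)
```

```text
scene 652 272
side 410 277
rack [ 5.94700e-01 -1.98000e-02 -2.88396e+01] L [0.6478 0.0765] R [ 0.5416 -0.1162] 924 3.14
post in rack frame -0.0366 0.0276
8.1 [ 0.5272 -0.1432  0.0097] [0.1 0.3 0.6]
```

jog_arm(
  commands="1 -0.047 -0.089 0 0 0 0;1 0 0 0.15 0 0 0;1 -0.015 0.128 0 0 0 0;1 -0.015 0.128 0 0 0 0;1 0 0 -0.15 0 0 0",
)

```text
clock: 8.6
position: [0.5083, -0.0868, 0.0132]
ee_rot: [2.676, 1.642, 0.015]
force: [1.6, -0.2, -0.9]
width: 0.002
```

jog_arm(
  commands="1 0.02 -0.01 0 0 0 0;1 0.02 -0.01 0 0 0 0;1 0.02 -0.01 0 0 0 0;1 0.024 -0.0117 0 0 0 0.0095;1 0.0248 -0.01 0 0 0 0.0095",
)

```text
clock: 9.1
position: [0.538, -0.1107, 0.0112]
ee_rot: [2.58, 1.789, 0.001]
force: [-0.4, -0.0, -0.1]
width: 0.005
```

jog_arm(
  commands="1 0.0252 -0.0087 0 0 0 0.0095;1 0.0257 -0.0074 0 0 0 0.0095;1 0.0261 -0.0056 0 0 0 0.0095;1 0 0 0 0 0 0;1 0 0 0 0 0 0",
)

```text
clock: 9.6
position: [0.5605, -0.1163, 0.0106]
ee_rot: [2.414, 2.009, 0.001]
force: [-0.3, 0.4, 0.5]
width: 0.006
```

Run:
```python
from h import *
fit([.60,-.03,-12],"i.png",True)
i=cv2.imread("pics/i.png");cv2.imwrite("pics/i2.png",cv2.resize(i[160:290,200:400],None,fx=4,fy=4,interpolation=2))
```

```text
scene 814 215
side 293 246
rack [  0.6091  -0.023  -11.7269] L [0.6314 0.0847] R [ 0.5867 -0.1307] 1029 1.95
post in rack frame -0.0415 0.0373
9.7 [ 0.5599 -0.1156  0.0102] [-0.4  0.1  0.5]
```

View pics/i2.png

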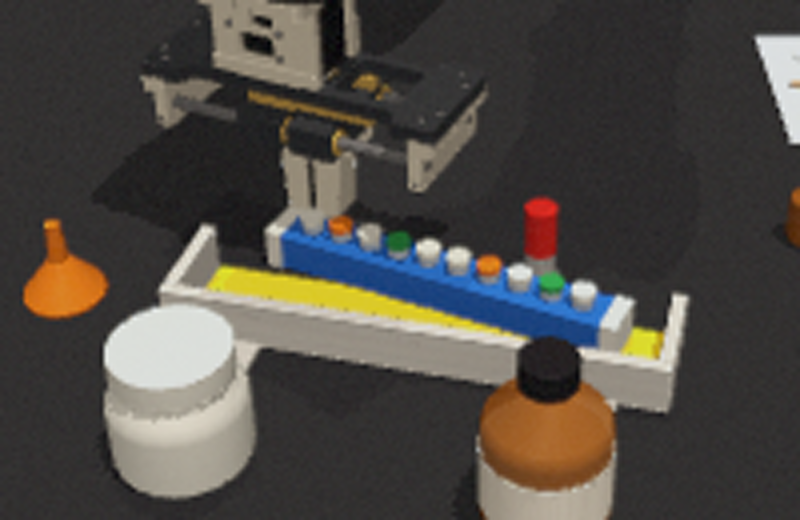

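The crop shows the rack inside the bay's mouth, behind the post and clear of both end fences. I'll bring the right end round.

jog_arm(
  commands="1 0.0264 -0.0042 0 0 0 0.007;1 0.0266 -0.0023 0 0 0 0.007;1 0.0267 -0.001 0 0 0 0.007;1 0.02 0 0 0 0 0.007;1 0 0 0 0 0 0",
)

```text
clock: 10.2
position: [0.5902, -0.1174, 0.0099]
ee_rot: [2.225, 2.218, 0.0]
force: [-0.1, -0.2, -0.2]
width: 0.002
```

Run:
```python
from h import *
fit([.62,-.03,-2],"j.png",True)
```

```text
scene 911 214
side 247 321
rack [ 0.618  -0.0288  0.0609] L [0.6178 0.0812] R [ 0.6181 -0.1388] 1125 1.86
post in rack frame -0.0419 0.0508
10.3 [ 0.5895 -0.1172  0.0097] [0.5 0.3 0.2]
```

The rack is square to the bay now. I'll back off and open the jaws for a two-finger push that straddles the rack's middle, keeping clear of the post.

jog_arm(
  commands="1 -0.067 0 0 0 0 0;1 0 0.087 0 0 0 0;1 0 0.087 0 0 0 0;-1 0 0 0 0 0 0;-1 0 0 0 0 0 0",
)

```text
clock: 10.8
position: [0.5694, -0.0645, 0.0098]
ee_rot: [-2.224, -2.218, 0.0]
force: [-0.4, -0.3, 1.2]
width: 0.129
```

jog_arm(
  commands="-1 0 0 0 0 0 0;-1 0 0 0 0 0 0;-1 0 0 0 0 0 0;-1 0 0 0 0 0 0;-1 0 0 0 0 0 0",
)

```text
clock: 11.3
position: [0.5697, -0.0654, 0.0097]
ee_rot: [-2.225, -2.217, 0.0]
force: [0.1, 0.8, -0.3]
width: 0.562
```

jog_arm(
  commands="-1 0 0 0 0 0 0;-1 0 0 0 0 0 0;-1 0 0 0 0 0 0;-1 0 0 0 0 0 0;-1 0 0 0 0 0 0",
)

```text
clock: 11.8
position: [0.5697, -0.0651, 0.0097]
ee_rot: [-2.225, -2.218, -0.0]
force: [0.3, 0.7, -0.2]
width: 0.984
```

jog_arm(
  commands="-1 0.02 0 0 0 0 0;-1 0.02 0 0 0 0 0;-1 0.02 0 0 0 0 0;-1 0.02 0 0 0 0 0;-1 0.02 0 0 0 0 0",
)

```text
clock: 12.3
position: [0.5997, -0.065, 0.0095]
ee_rot: [-2.224, -2.218, 0.001]
force: [-3.1, -0.9, 1.7]
width: 1.002
```

jog_arm(
  commands="-1 0.02 0 0 0 0 0;-1 0.02 0 0 0 0 0;-1 0.02 0 0 0 0 0;-1 0.01 0 0 0 0 0;-1 0 0 0 0 0 0",
)

```text
clock: 12.8
position: [0.6215, -0.0651, 0.0097]
ee_rot: [2.224, 2.218, 0.001]
force: [-0.8, -0.1, 0.1]
width: 0.998
```

Run:
```python
from h import *
fit([.642,-.03,0],"k.png",True)
i=cv2.imread("pics/k.png");cv2.imwrite("pics/k2.png",cv2.resize(i[160:290,200:400],None,fx=4,fy=4,interpolation=2))
```

```text
scene 224 411
side 238 269
rack [ 0.6582 -0.0163  0.3893] L [0.6575 0.0937] R [ 0.659  -0.1263] 635 4.14
post in rack frame -0.082 0.0388
12.9 [ 0.6211 -0.0651  0.0098] [-1.  -0.3  0.1]
```

View pics/k2.png

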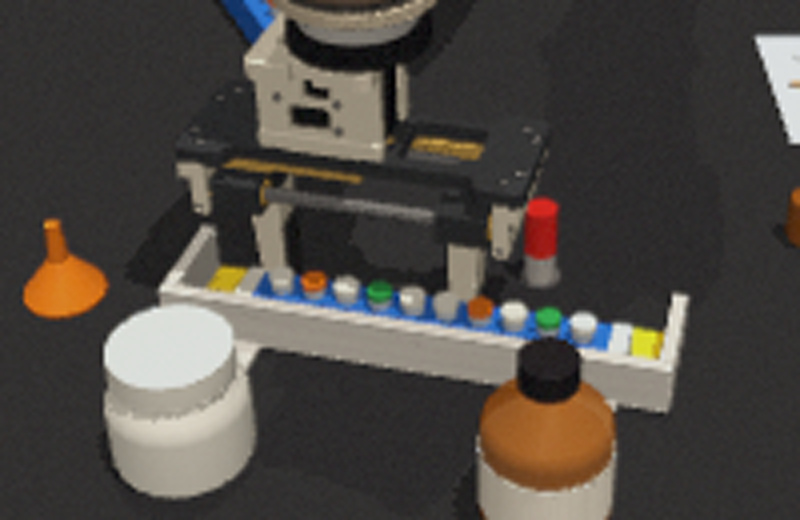

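The rack sits between the end fences, a few mm short of the back. I'll push on slowly and watch the force.

jog_arm(
  commands="-1 0.005 0 0 0 0 0;-1 0.005 0 0 0 0 0;-1 0.005 0 0 0 0 0;-1 0 0 0 0 0 0;-1 0 0 0 0 0 0",
)

```text
clock: 13.4
position: [0.6241, -0.0651, 0.0095]
ee_rot: [-2.224, -2.217, 0.002]
force: [-5.4, -1.0, 3.8]
width: 1.0
```

jog_arm(
  commands="-1 0.005 0 0 0 0 0;-1 0.004 0 0 0 0 0;-1 0 0 0 0 0 0;-1 0 0 0 0 0 0;-1 0 0 0 0 0 0",
)

```text
clock: 13.9
position: [0.6241, -0.0651, 0.0091]
ee_rot: [-2.22, -2.215, 0.007]
force: [-12.6, 0.0, 8.8]
width: 1.0
```

Stalled against the back fence at about 12 N. I'll back off, lift out and check that it's flush.

jog_arm(
  commands="-1 -0.02 0 0 0 0 0;-1 -0.03 0 0 0 0 0;-1 0 0 0.15 0 0 0;-1 -0.05 0 0.15 0 0 0;-1 -0.15 0 0.1 0 0 0",
)

```text
clock: 14.4
position: [0.5601, -0.065, 0.1306]
ee_rot: [2.22, 2.215, 0.008]
force: [0.3, -0.9, 0.9]
width: 0.995
```

jog_arm(
  commands="-1 -0.15 0 0.1 0 0 0;-1 -0.15 0 0.1 0 0 0;-1 -0.1 0 0 0 0 0;-1 0 0 0 0 0 0;-1 0 0 0 0 0 0",
)

```text
clock: 14.9
position: [0.4434, -0.0649, 0.1834]
ee_rot: [2.224, 2.217, 0.003]
force: [0.1, -0.3, 1.1]
width: 0.996
```

Run:
```python
from h import *
im=viewer.get_image("scene");save(im,"l.png");P=pts(im);h=cv2.cvtColor(im["pixels"],cv2.COLOR_RGB2HSV)
i=cv2.imread("pics/l.png");cv2.imwrite("pics/l2.png",cv2.resize(i[205:265,232:382],None,fx=5,fy=5,interpolation=2))
x,y,z=P[...,0],P[...,1],P[...,2]
blue=(h[...,0]>100)&(h[...,0]<125)&(h[...,1]>120)&(z>.015)&(z<.03)
for y0 in np.arange(-.15,.1,.02):
    s=(abs(y-y0)<.01)&(x>.6)&(x<.70)
    b=s&blue; f=s&(z>.0265)&(z<.034)&(h[...,1]<70)&(x>.655)
    print(round(y0,2),"blue",b.sum(),np.percentile(x[b],[5,95]).round(4) if b.sum()>3 else '', "fence",f.sum(),np.percentile(x[f],[5,50,95]).round(4) if f.sum()>3 else '')
print(status.observe()["position"])
```

```text
-0.15 blue 0  fence 28 [0.6661 0.6713 0.6742]
-0.13 blue 8 [0.6428 0.6554] fence 28 [0.6666 0.6713 0.6741]
-0.11 blue 13 [0.6418 0.6551] fence 44 [0.6557 0.6691 0.6737]
-0.09 blue 14 [0.6439 0.6565] fence 32 [0.6563 0.6696 0.6728]
-0.07 blue 14 [0.6421 0.6572] fence 39 [0.656  0.6678 0.6738]
-0.05 blue 16 [0.6431 0.6548] fence 38 [0.6569 0.67   0.6734]
-0.03 blue 16 [0.6398 0.6559] fence 39 [0.6568 0.6698 0.6734]
-0.01 blue 13 [0.6424 0.656 ] fence 40 [0.656  0.67   0.6731]
0.01 blue 15 [0.641  0.6547] fence 40 [0.6562 0.6705 0.673 ]
0.03 blue 18 [0.6396 0.6565] fence 29 [0.6564 0.6668 0.6721]
0.05 blue 14 [0.6388 0.655 ] fence 9 [0.6553 0.6564 0.6571]
0.07 blue 20 [0.6393 0.6546] fence 31 [0.6573 0.6691 0.6733]
0.09 blue 0  fence 35 [0.6657 0.6704 0.6732]
[ 0.44407901 -0.06490175  0.18318761]
```

View pics/l2.png

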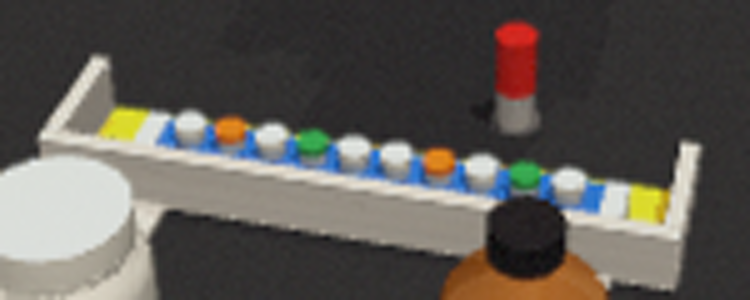

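The rack is inside, but its near face is at about 0.6425 on the right and 0.639 on the left. The left end may be about 2 mm off the fence, so I'll nudge it with closed fingers, coming down behind the post.

jog_arm(
  commands="1 0.112 0.083 -0.055 0 0 0;1 0.112 0.083 -0.055 0 0 0;1 0.112 0.083 -0.055 0 0 0;1 0.112 0.083 -0.055 0 0 0;1 0.112 0.083 -0.055 0 0 0",
)

```text
clock: 15.45
position: [0.6134, 0.0609, 0.0984]
ee_rot: [-2.224, -2.218, 0.0]
force: [0.5, -0.5, 0.5]
width: 0.617
```

jog_arm(
  commands="1 0 0 0 0 0 0;1 0 0 0 0 0 0;1 0 0 0 0 0 0;1 0 0 0 0 0 0;1 0 0 0 0 0 0",
)

```text
clock: 15.95
position: [0.6111, 0.0586, 0.1011]
ee_rot: [2.226, 2.216, 0.001]
force: [-0.4, -0.3, -0.4]
width: 0.181
```

jog_arm(
  commands="1 0 0 0 0 0 0;1 0 0 0 0 0 0;1 0 0 0 0 0 0;1 0 0 0 0 0 0;1 0 0 0 0 0 0",
)

```text
clock: 16.45
position: [0.6111, 0.0595, 0.1004]
ee_rot: [-2.225, -2.218, -0.0]
force: [-0.3, -1.0, -0.3]
width: 0.004
```

jog_arm(
  commands="1 0 0 -0.06 0 0 0;1 0 0 -0.06 0 0 0;1 0 0 -0.06 0 0 0;1 0 0 -0.06 0 0 0;1 0 0 -0.058 0 0 0",
)

```text
clock: 16.95
position: [0.6111, 0.0595, 0.0102]
ee_rot: [2.225, 2.218, 0.0]
force: [0.5, -0.4, -0.1]
width: 0.005
```

jog_arm(
  commands="1 0.01 0 0 0 0 0;1 0.01 0 0 0 0 0;1 0.01 0 0 0 0 0;1 0.005 0 0 0 0 0;1 0 0 0 0 0 0",
)

```text
clock: 17.45
position: [0.6224, 0.0595, 0.0117]
ee_rot: [2.224, 2.218, 0.002]
force: [-0.2, -0.1, -0.1]
width: 0.008
```

jog_arm(
  commands="1 0.004 0 0 0 0 0;1 0.004 0 0 0 0 0;1 0.004 0 0 0 0 0;1 0 0 0 0 0 0;1 0 0 0 0 0 0",
)

```text
clock: 17.95
position: [0.6238, 0.0595, 0.0107]
ee_rot: [-2.223, -2.217, 0.003]
force: [-5.1, -0.1, 2.7]
width: 0.007
```

jog_arm(
  commands="1 0.004 0 0 0 0 0;1 0.003 0 0 0 0 0;1 0 0 0 0 0 0;1 0 0 0 0 0 0;1 0 0 0 0 0 0",
)

```text
clock: 18.45
position: [0.6239, 0.0595, 0.0104]
ee_rot: [-2.221, -2.215, 0.007]
force: [-11.8, -0.4, 6.9]
width: 0.001
```

jog_arm(
  commands="1 -0.025 0 0 0 0 0;1 -0.025 0 0 0 0 0;1 0 0 0.12 0 0 0;1 0 0 0.12 0 0 0;1 0 -0.1 0 0 0 0",
)

```text
clock: 18.95
position: [0.6157, 0.0347, 0.0877]
ee_rot: [2.215, 2.223, 0.014]
force: [1.7, -0.4, 0.9]
width: 0.001
```

jog_arm(
  commands="1 0 -0.13 0 0 0 0;1 0 -0.13 0 0 0 0;1 0 -0.13 0 0 0 0;1 0 -0.05 0 0 0 0;1 0 0 -0.07 0 0 0",
)

```text
clock: 19.45
position: [0.6142, -0.107, 0.0645]
ee_rot: [2.226, 2.208, 0.004]
force: [0.5, 0.5, -1.6]
width: 0.003
```

The left end stalls at x=0.6239, nearly the same as the two-finger stall at 0.6241. I'll do the same check at the right end.

jog_arm(
  commands="1 -0.01 0 -0.05 0 0 0;1 0 0 -0.06 0 0 0;1 0 0 -0.06 0 0 0;1 0.01 0 0 0 0 0;1 0.01 0 0 0 0 0",
)

```text
clock: 19.95
position: [0.6157, -0.1021, 0.0112]
ee_rot: [-2.224, -2.218, -0.0]
force: [0.3, 0.6, 0.4]
width: 0.007
```

jog_arm(
  commands="1 0.01 0 0 0 0 0;1 0.01 0 0 0 0 0;1 0.007 0 0 0 0 0;1 0 0 0 0 0 0;1 0 0 0 0 0 0",
)

```text
clock: 20.45
position: [0.6235, -0.1026, 0.0112]
ee_rot: [2.225, 2.218, 0.0]
force: [-0.7, 0.4, 0.2]
width: 0.008
```

jog_arm(
  commands="1 0.004 0 0 0 0 0;1 0.003 0 0 0 0 0;1 0 0 0 0 0 0;1 0 0 0 0 0 0;1 0 0 0 0 0 0",
)

```text
clock: 20.95
position: [0.6246, -0.1026, 0.0108]
ee_rot: [-2.224, -2.217, 0.002]
force: [-5.1, -1.0, 3.0]
width: 0.005
```

The right end stalls at 0.6246 and the left at 0.6238, which is a 0.3° slope. That matches the fence's own measured yaw, so the rack is flush. I'll retract and do the final look.

jog_arm(
  commands="1 -0.02 0 0 0 0 0;1 -0.03 0 0 0 0 0;1 0 0 0.15 0 0 0;1 -0.05 0 0.15 0 0 0;1 -0.15 0 0.06 0 0 0",
)

```text
clock: 21.45
position: [0.5553, -0.1027, 0.123]
ee_rot: [2.218, 2.214, 0.01]
force: [0.2, -0.5, 0.2]
width: 0.005
```

jog_arm(
  commands="1 -0.15 0 0.06 0 0 0;1 -0.15 0 0.06 0 0 0;1 0 0 0 0 0 0;1 0 0 0 0 0 0;1 0 0 0 0 0 0",
)

```text
clock: 21.95
position: [0.4614, -0.1024, 0.1551]
ee_rot: [2.224, 2.218, 0.002]
force: [0.4, 0.4, -0.3]
width: 0.005
```

Run:
```python
from h import *
im=viewer.get_image("scene");save(im,"m.png");P=pts(im);h=cv2.cvtColor(im["pixels"],cv2.COLOR_RGB2HSV)
x,y,z=P[...,0],P[...,1],P[...,2]
blue=(h[...,0]>100)&(h[...,0]<125)&(h[...,1]>120)&(z>.015)&(z<.03)
Q=P[blue&(x>.6)&(x<.7)&(y>-.17)&(y<.11)];print("near-edge slope", [(round(a,2),np.percentile(Q[abs(Q[:,1]-a)<.02][:,0],5).round(4)) for a in(-.11,-.03,.06)], "y",Q[:,1].min(),Q[:,1].max(),"z",Q[:,2].max())
A=np.load("a.npz")["P"]
for n,u0,u1,v0,v1,l in(("vial",394,410,200,224,.01),("funnel",203,228,212,240,.004),("jar",225,266,237,283,.06),("reag",318,356,255,300,.05)):
    for B in(A,P):
        q=B[v0:v1,u0:u1].reshape(-1,3);q=q[(q[:,2]>l)&(q[:,2]<.12)];print(n,q.mean(0).round(4))
```

```text
near-edge slope [(-0.11, np.float64(0.6417)), (-0.03, np.float64(0.6406)), (0.06, np.float64(0.6393))] y -0.1238216592933762 0.07505551331905262 z 0.02621725108726574
vial [0.5036 0.172  0.0299]
vial [0.5039 0.1722 0.0299]
funnel [ 0.6619 -0.2391  0.0178]
funnel [ 0.6621 -0.2395  0.0178]
jar [ 0.7615 -0.1212  0.0688]
jar [ 0.7617 -0.1211  0.0688]
reag [0.7705 0.0662 0.0696]
reag [0.7705 0.0663 0.0696]
```

View pics/m.png

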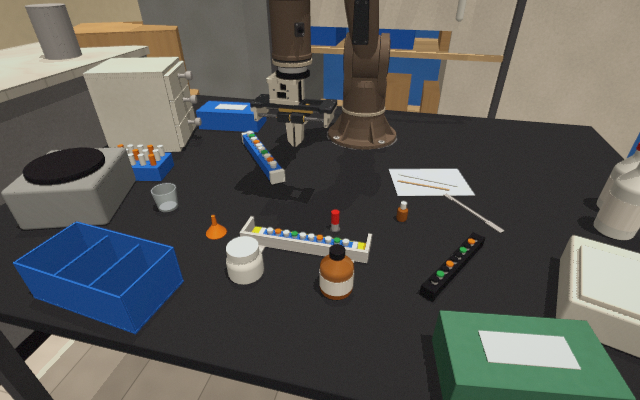

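The rack lies in the bay at px (305,240) along the back fence. All the other things are where they were, and the arm is clear.

```bash
python3 -c "
from cell import arm; print(arm.sign_off())"
```

```text
the job is handed in; nothing more can be done
None
```

The smaller blue rack is inside the bay, flush along the back fence, and I handed the job in at about 22 s of robot time. I never picked it up. I swung its left end forward with closed fingertips and slid it along its own axis past the right side of the post. Then I swung the right end in and pressed the rack home with two fingers, then at each end.

**Flushness:** At about 5 N the fingertips stalled at x = 0.6238 m near the left end and 0.6246 m near the right. That slope of about 0.3° matches the rough yaw I measured on the fence. The camera shows a slope nearer 0.8° along the rack's near edge (about 2.4 mm over 170 mm), which is about its accuracy, so I relied on the contact readings. The largest force I read was about 13 N.

**Position:** The rack is flat, with more than 20 mm of clearance to each end fence.

**Other things:** The vial, funnel, jar and reagent bottle measure within 0.5 mm of where they started. I checked the beaker, spatula and the other two racks only by eye in the last picture, and they look unmoved.

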